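# Refit the bookbinder's travelling kit

### The arm

A 7-joint arm with a two-finger parallel gripper is mounted at the origin on a cart in front of the work surface, level with it; the furniture and walls round the work are solid. World frame = base frame: x ahead of the robot, y to its left, z up, the work surface at z = 0. Lengths are in m, angles in rad, forces in N, time in s.
With the tool pointing down it reaches from about 0.425 to 0.875 m from the base axis. Payload 4.7 kg.
Tool frame: the origin (TCP) lies midway between the tips of the shut fingers; the grasp point (between the pads) lies 19 mm behind it; z points along the fingers, y is the direction in which the jaws open and shut (so a half turn about z gives the same grasp; the last joint's range is limited). The gripper opens to 87 mm and grips with 3 to 60 N. Pads are 19 mm wide; open, the fingers measure 117 mm over their backs; the gripper's body (75 mm by 190 mm) begins 51 mm behind the grasp point.
Start: joints at [1.204, 0.321, -0.07, 1.45, 0.023, 1.371, -0.057], TCP at [0.242, -0.603, 0.223] pointing down, gripper open.
Joint ranges: [-2.86, 2.86], [-0.3, 2.09], [-1.38, 1.24], [0.06, 2.45], [-1.56, 4.7], [0.09, 2.05], [-2.69, 2.69]. Speed limits (rad/s): [2.57, 2.57, 3.14, 3.14, 3.14, 3.14, 3.14].

### API

Orientations are given as a rotation vector (axis times angle).
In Python, from station import * gives the robot as it stands.
- The arm moves only by the tool servo_tool, never from a script. Its argument "deltas" is text: rows parted by semicolons, each of 5 numbers parted by spaces: the shift along the tool's x, y, z in units of 30 mm (1.0 is 30 mm), then the turn about the tool's z in units of 5 degrees (1.0 is 5 degrees), then the opening, from 0 (shut) to 1 (fully open). In form: x y z roll jaw; .... A call has 1 to 8 rows; each row shifts and turns the commanded pose from where the row before left it, along the tool's axes as they then stand; what a row does not reach is not made up. A row lasts 1/10 s, in which the tool goes at most 50 mm and 8.59 degrees, less where a joint would pass 70% of its speed; a pose out of reach is approached as far as the arm can. A call is refused whole if a number of a shift passes 1 or a number of a turn 1, either way. A call with a gripper value outside its range is refused whole. The fingers move at their own pace and stop on an object; "grip_force" is the grip in N (left out, the last holds). Time passes only in rows, so rows that do not move let the fingers close. It gives the time, the measured TCP pose, the force and the opening at its end, in the units of the state.
- observe(): the state, without advancing time (a new reading comes with each control period).
- read_camera(name): name is "scene" or "top" or "wrist"; returns a dict with "frame" (420x560x3 uint8, red, green, blue), "depth" (420x560 float32, m along the optical axis (not along the pixel's ray), 0 where there is no reading), "fx", "fy", "cx", "cy" (pixels), "pose" (4x4, takes a point from camera to world coordinates); the wrist camera has in their place "T_tool_cam" (4x4, takes a point from camera to tool coordinates, whose origin is the TCP and whose axes are the flange's). Camera axes: x right, y up, looking along -z (the intrinsics and any distortion apply to the point x, -y, -z); pixel columns grow to the right and rows downward; lengths in m; the calibration is good to about 2 mm. The wrist camera is an equidistant fisheye: a pixel r from the principal point sees the ray r / f radians off the axis. A picture is of the moment at which its call begins: read the wrist's pose just before it.
- close_job(): hands the job in, once; it reports no verdict.
The state is a dict: "time_s": time; "joint_pos": joint angles; "joint_velocities": joint speeds; "joint_torque": joint torques, N m; "tool_pos": TCP position; "tcp_rot": TCP orientation; "contact_force": force on the tool from outside, world axes, zero at the start; "wrist_torque": the same for the moment, N m; "grip_width": finger opening in m.
Only numpy, scipy, OpenCV 4.12 (cv2) and the standard library are available. Lean on these libraries where they do the work, as an engineer would, in place of code of your own. Each camera call takes 0.05 s, during which the arm holds its last target.

### The job

Put the bookbinder's travelling kit at the front of the bench back together: the wooden thread spool, the glass pigment jar, the beeswax cake and the cork pad that lie beside the tray each go into the foam cut-out of the tray that was made to their outline, fully home, flat on the bottom of the cut-out, with spool and jar standing. Keep the glass jar upright all the while and do not knock over the dropper bottle.

Things in the scene. Friction and masses are not known exactly. Their poses are not given: they have to be found in the camera images.
- spool: wooden spool of linen thread, standing upright on the bench: round, 39 mm across its end flanges, 58 mm tall. Origin at the centre of its underside, z up.
- jar: glass pigment jar with a black screw lid, ochre powder and a paper label, standing upright on the bench: round, 52 mm in diameter, 62 mm tall. Origin at the centre of its underside, z up.
- wax: plain yellow cake of beeswax, lying flat: 40 mm along its x, 55 mm along its y, 18 mm thick. Origin at the centre of its underside, z up.
- cork: brown cork clamping pad, lying flat: 56 mm along its x, 80 mm along its y, 20 mm thick. Origin at the centre of its underside, z up.
- kit_tray: shallow wooden tray, fixed, 220 mm along x, 244 mm along y outside, rim 36 mm above the bench, holding the four foam inserts two by two in any order. Origin at the centre of its underside on the bench, z up. All inserts face the same way as the tray.
- nest_spool: foam insert with the SMALL ROUND cut-out, for the spool. Every insert is a fixed block of pale foam over a dark floor, 100 mm along x, 112 mm along y, 26 mm thick; origin at the centre of its underside, 6 mm above the bench, z up; cut-out centred on it. The foam's top is at z = 26 mm in this frame. This cut-out: 50 mm in diameter, 18 mm deep, floor at z = 8 mm.
- nest_jar: foam insert with the LARGE ROUND cut-out, for the jar (block as for nest_spool). Cut-out 63 mm in diameter, 18 mm deep, its floor at z = 8 mm in this frame.
- nest_wax: foam insert with the SMALL RECTANGULAR cut-out, for the beeswax (block as for nest_spool). Cut-out 50 mm along x, 65 mm along y, 9 mm deep, its floor at z = 17 mm in this frame; in the middle of each long side a half-round finger notch of radius 13 mm widens it.
- nest_cork: foam insert with the LARGE RECTANGULAR cut-out, for the cork pad (block as for nest_spool). Cut-out 66 mm along x, 90 mm along y, 9 mm deep, its floor at z = 17 mm in this frame; in the middle of each long side a half-round finger notch of radius 13 mm widens it.
- dropper: amber dropper bottle with a black dropper cap, a bystander that stands loose on the bench behind the work: 37 mm in diameter, 108 mm tall. Origin at the centre of its underside, z up.
Things that resemble listed ones, but are neither listed nor needed, are in the scene too. Of the things like the wax, leave any that is red; of the rest the larger one is meant.

How it is judged:
At the end, for the whole second after the job is handed in: Spool, jar, beeswax and cork pad each rest in their own cut-out: centre within 10 mm of the cut-out's centre in plan, underside within 4 mm of the cut-out's floor, right way up within 0.12 rad, still (under 0.02 m/s); the dropper bottle still stands (horizontal distance between spool and nest_spool below 0.01 m and z of spool in the frame of nest_spool below 0.012 m and angle between each of spool, jar, wax, cork's own z axis and vertical below 0.12 rad and linear speed of each of spool, jar, wax, cork below 0.02 m/s and horizontal distance between jar and nest_jar below 0.01 m and z of jar in the frame of nest_jar below 0.012 m and horizontal distance between wax and nest_wax below 0.01 m and z of wax in the frame of nest_wax below 0.021 m and horizontal distance between cork and nest_cork below 0.01 m and z of cork in the frame of nest_cork below 0.021 m and angle between dropper's own z axis and vertical below 0.3 rad); the robot touches nothing.
It fails at once if the glass jar is tipped by more than 0.6 rad (angle between jar's own z axis and vertical above 0.6 rad).
It fails at once if the dropper bottle is knocked over (angle between dropper's own z axis and vertical above 0.6 rad).
It also fails if it takes over 99 s, if anything falls off the work surface, if the arm or the gripper's body presses on something with over 40 N, if the wrist force passes 120 N, or if a joint passes its speed limit or range.

## Working session

There is one attempt and no reset: what is moved stays moved. The work goes in short steps, Python scripts to look and compute and a tool call to move; the robot and the scene stay as the last step left them, time stands still between calls to the robot, and variables do not carry over. Pictures are saved under pics/ and viewed, and the job is handed in when it is done.

Besides the shell and the picture viewer there is one more tool, called after "Call:" in YAML: its name, and indented under it one key for each argument. servo_tool: Moves the arm, as the interface text tells. Its arguments: {"type":"object","properties":{"deltas":{"type":"string"},"grip_force":{"type":"number"}},"required":["deltas"]}

```bash
ls; mkdir -p pics
python3 - <<'E'
from station import *
import cv2,numpy as np
print(observe())
for n in ["scene","top"]:
    d=read_camera(n); cv2.imwrite(f"pics/{n}0.png",d["frame"][:,:,::-1]); np.savez(f"{n}0.npz",**d)
    print(n,d["fx"],d["fy"],d["cx"],d["cy"],d["pose"].round(3).tolist(),[k for k in d])
E
```

```text
pics
{'time_s': 0.0, 'joint_pos': array([ 1.20412128,  0.32179794, -0.07005841,  1.45165318,  0.02260891,
        1.3707754 , -0.05689429]), 'joint_velocities': array([-1.07930074e-03, -2.94799687e-05,  1.01967607e-03,  1.80117628e-03,
       -2.32201151e-03, -1.04743955e-03,  1.86413490e-03]), 'joint_torque': array([ 5.81938116e-05, -4.91289067e+01, -4.03471906e-01, -3.12527633e+01,
       -6.37629256e-02,  4.38201951e-02,  2.13743347e-04]), 'tool_pos': array([ 0.24130298, -0.60297363,  0.22148852]), 'tcp_rot': array([-3.08306642e+00, -5.94194014e-01,  7.22843533e-04]), 'contact_force': array([ 0.5893807 , -0.77704135, -0.34426643]), 'wrist_torque': array([ 0.00026283,  0.01381121, -0.00017855]), 'grip_width': 0.0872064460203021}
scene 503.26742979359244 503.26742979359244 278.7620547996186 211.43103950699037 [[-0.808, 0.38, -0.45, 0.117], [-0.589, -0.509, 0.628, 0.873], [0.01, 0.772, 0.635, 0.722], [0.0, 0.0, 0.0, 1.0]] ['frame', 'depth', 'fx', 'fy', 'cx', 'cy', 'pose']
top 416.66636620535013 416.66636620535013 276.68262139463263 209.17803063340722 [[-0.008, 0.984, -0.179, 0.386], [-1.0, -0.008, -0.0, 0.211], [-0.002, 0.179, 0.984, 1.098], [0.0, 0.0, 0.0, 1.0]] ['frame', 'depth', 'fx', 'fy', 'cx', 'cy', 'pose']
```

View pics/scene0.png

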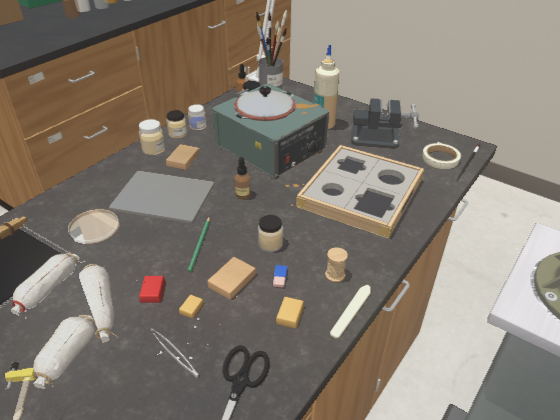

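View pics/top0.png

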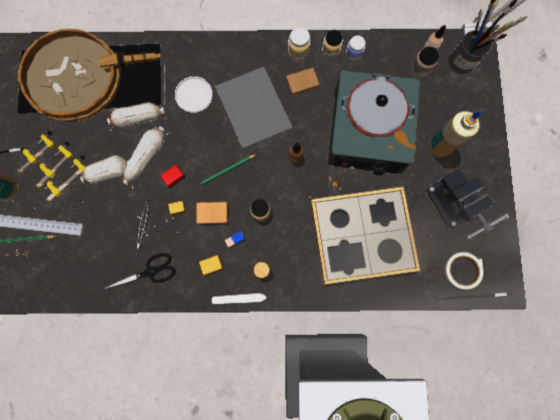

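The scene has the tray at around (365,235) in the top view, the cork at (212,212), the jar at (260,210), and the spool at (262,270). The yellow wax is at (210,265), with a smaller decoy at (176,207) and a red one at (172,176). The dropper is at (296,150). There is another brown pad at (303,80). I'll enlarge the view to measure.

Run:
```python
import cv2,numpy as np
d=np.load("top0.npz"); f=d["frame"][:,:,::-1]
a=f[180:290,140:290]; cv2.imwrite("pics/cropA.png",cv2.resize(a,None,fx=5.3,fy=5.3,interpolation=cv2.INTER_CUBIC))
a=f[180:290,305:425]; cv2.imwrite("pics/cropB.png",cv2.resize(a,None,fx=5.3,fy=5.3,interpolation=cv2.INTER_CUBIC))
open("h.py","w").write('''
import numpy as np,cv2
def pix2w(d,u,v,z=None):
    ray=np.array([(u-d["cx"])/d["fx"],-(v-d["cy"])/d["fy"],-1.0]); P=d["pose"]
    o=P[:3,3]; r=P[:3,:3]@ray
    if z is None:
        dep=float(d["depth"][int(round(v)),int(round(u))]); return o+r*dep
    return o+r*(z-o[2])/r[2]
''')
from h import *
D=dict(d)
# world-point map
H,W=D["depth"].shape
u,v=np.meshgrid(np.arange(W),np.arange(H))
ray=np.stack([(u-D["cx"])/D["fx"],-(v-D["cy"])/D["fy"],-np.ones_like(u,float)],-1)
pts=(ray*D["depth"][...,None])@D["pose"][:3,:3].T+D["pose"][:3,3]
np.save("topw.npy",pts)
hsv=cv2.cvtColor(D["frame"],cv2.COLOR_RGB2HSV)
m=((hsv[...,1]>90)|((pts[...,2]>0.008)))&(D["depth"]>0)
m=(pts[...,2]>0.008)&(pts[...,0]>.2)&(pts[...,0]<.85)&(D["depth"]>0)
n,l,s,c=cv2.connectedComponentsWithStats(m.astype(np.uint8))
for i in range(1,n):
    if s[i,4]<60: continue
    k=l==i; z=np.percentile(pts[k][:,2],90)
    kk=k&(pts[...,2]>z-0.004)
    r=cv2.minAreaRect(pts[kk][:,:2].astype(np.float32))
    print(c[i].round(),s[i,4],"z%.3f"%z,np.round(r[0],4),np.round(r[1],4),round(r[2],1))
```

```text
[374. 133.] 6463 z0.142 [ 0.808  -0.0381] [0.1078 0.0864] 86.5
[ 67. 116.] 361 z0.046 [0.844 0.78 ] [0.1006 0.0118] 90.0
[454. 133.] 1355 z0.189 [ 0.7571 -0.2359] [0.0324 0.0309] 44.3
[130. 118.] 536 z0.036 [0.8397 0.6024] [0.0209 0.1036] 0.7
[271. 123.] 73 z0.011 [0.8243 0.2238] [0.0315 0.0501] 82.1
[247. 128.] 271 z0.011 [0.8127 0.291 ] [0.0972 0.0682] 29.0
[118. 163.] 2259 z0.040 [0.7126 0.6127] [0.0763 0.2153] 33.2
[ 36. 150.] 293 z0.016 [0.7501 0.8701] [0.0451 0.1207] 41.7
[ 56. 161.] 252 z0.017 [0.7269 0.8052] [0.0468 0.1009] 47.1
[296. 153.] 220 z0.097 [0.7298 0.1609] [0.013 0.01 ] 84.7
[172. 176.] 282 z0.020 [0.6773 0.4935] [0.0359 0.0506] 36.0
[461. 201.] 2500 z0.098 [ 0.5936 -0.2696] [0.0789 0.0763] 28.8
[  7. 188.] 340 z0.066 [0.6457 0.9127] [0.0428 0.0114] 5.0
[364. 235.] 8128 z0.035 [ 0.5125 -0.0129] [0.2203 0.245 ] 7.4
[260. 210.] 352 z0.064 [0.5785 0.2566] [0.0434 0.0432] 45.1
[176. 207.] 156 z0.016 [0.5916 0.4798] [0.0261 0.0378] 12.0
[211. 213.] 648 z0.022 [0.5744 0.3843] [0.0547 0.0799] 2.1
[ 42. 225.] 549 z0.012 [0.5467 0.8344] [0.2198 0.03  ] 83.1
[234. 239.] 160 z0.015 [0.5051 0.3239] [0.0223 0.0485] 29.3
[158. 262.] 127 z0.012 [0.4468 0.5212] [0.042  0.0646] 18.0
[464. 271.] 532 z0.020 [ 0.4182 -0.2666] [0.0944 0.0915] 89.4
[210. 265.] 307 z0.020 [0.4379 0.3848] [0.0359 0.0517] 21.6
[261. 270.] 191 z0.060 [0.4243 0.2518] [0.0347 0.0368] 89.8
[239. 299.] 202 z0.012 [0.3525 0.3112] [0.0194 0.1358] 2.2
```

View pics/cropA.png

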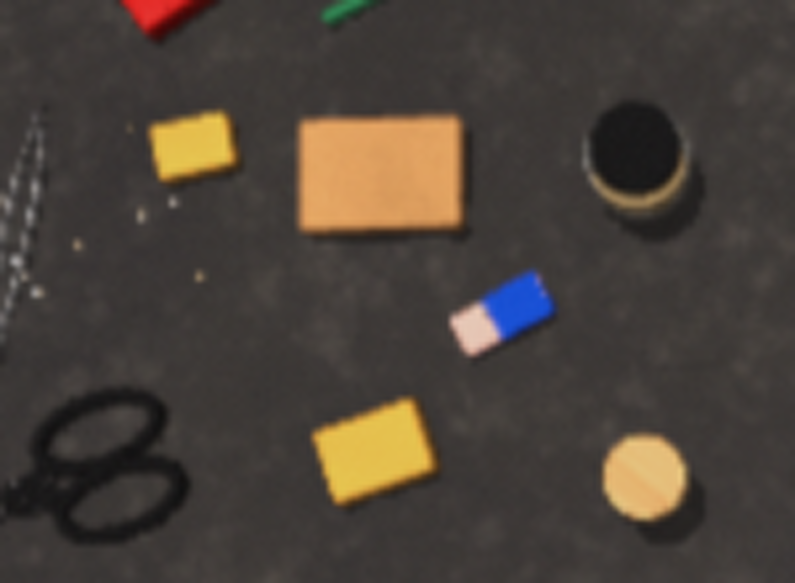

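View pics/cropB.png

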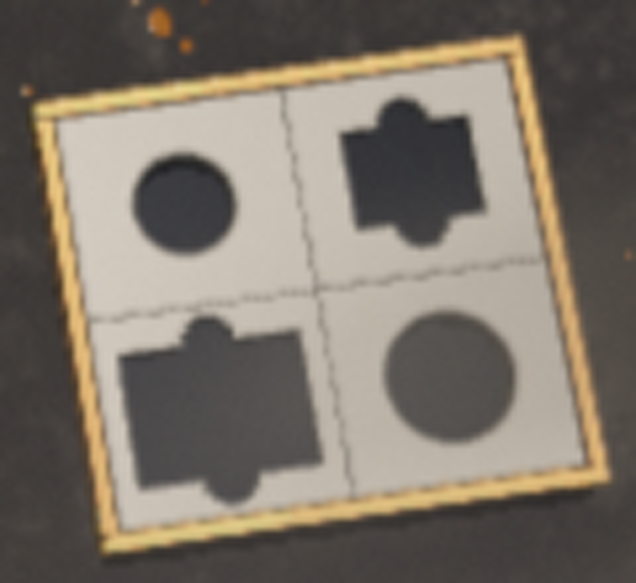

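Run:
```python
import cv2,numpy as np
for nm in ["top","scene"]:
    D=dict(np.load(nm+"0.npz")); H,W=D["depth"].shape
    u,v=np.meshgrid(np.arange(W),np.arange(H))
    ray=np.stack([(u-D["cx"])/D["fx"],-(v-D["cy"])/D["fy"],-np.ones_like(u,float)],-1)@D["pose"][:3,:3].T
    o=D["pose"][:3,3]; P=ray*D["depth"][...,None]+o
    b=(abs(P[...,0]-.5)<.15)&(P[...,1]>.1)&(P[...,1]<.5)&(abs(P[...,2])<.007)
    print(nm,"bench z",np.median(P[b][:,2]))
    for n,c,zt,rad in [("spool",(.424,.252),.058,.03),("jar",(.578,.2566),.062,.035),("wax",(.438,.385),.018,.04),("cork",(.574,.384),.020,.055),("tray",(.5125,-.0129),.036,.175),("drop",(.73,.161),.108,.03)]:
        near=(np.hypot(P[...,0]-c[0],P[...,1]-c[1])<rad)
        k=near&(abs(P[...,2]-zt)<(.004 if n!="tray" else .007))
        # reproject onto known top plane z (pixel rays)
        t=(zt-o[2])/ray[...,2]; Q=(ray*t[...,None]+o)[...,:2]
        q=Q[k].astype(np.float32)
        if len(q)<10: print(n,len(q)); continue
        r=cv2.minAreaRect(q); e=cv2.minEnclosingCircle(q)
        print(n,len(q),np.round(r[0],4),np.round(r[1],4),round(r[2],1),"circ",np.round(e[0],4),round(e[1],4), "zmed",np.round(np.median(P[k][:,2]),4))
    # cutouts
    t=(.032-o[2])/ray[...,2]; Q=(ray*t[...,None]+o)
    th=np.radians(7.4);R=np.array([[np.cos(th),-np.sin(th)],[np.sin(th),np.cos(th)]])
    L=(Q[...,:2]-[.5125,-.0129])@R
    res=cv2.remap
    # rectified tray image 0.5mm/px: rows = -x, cols=-y
    xs=np.linspace(.12,-.12,480); ys=np.linspace(.13,-.13,520)
    Y,X=np.meshgrid(ys,xs); w=np.stack([X,Y],-1)@R.T+[.5125,-.0129]
    wp=np.concatenate([w,np.full(w.shape[:2]+(1,),.032)],-1)
    cpt=(wp-o)@D["pose"][:3,:3]
    uu=(cpt[...,0]/-cpt[...,2]*D["fx"]+D["cx"]).astype(np.float32); vv=(-cpt[...,1]/-cpt[...,2]*D["fy"]+D["cy"]).astype(np.float32)
    im=cv2.remap(D["frame"],uu,vv,cv2.INTER_CUBIC)[:,:,::-1].copy()
    for a in (1,-1):
        for bb in (1,-1):
            cv2.drawMarker(im,(int(259.5-bb*112),int(239.5-a*100)),(0,0,255),0,12,1)
    cv2.rectangle(im,(260-244,240-220),(260+244,240+220),(0,255,0),1)
    cv2.imwrite(f"pics/rect_{nm}.png",im)
```

```text
top bench z -0.00029933619577970916
spool 185 [0.4242 0.2518] [0.0347 0.0368] 89.8 circ [0.4235 0.2522] 0.0193 zmed 0.0574
jar 240 [0.5783 0.2565] [0.0436 0.0432] 44.4 circ [0.5789 0.2561] 0.0229 zmed 0.0618
wax 273 [0.438  0.3844] [0.0373 0.0516] 19.3 circ [0.4382 0.3846] 0.0296 zmed 0.0175
cork 601 [0.5746 0.3843] [0.0551 0.0791] 1.5 circ [0.5742 0.3843] 0.0468 zmed 0.0198
tray 5203 [ 0.5405 -0.0079] [0.2782 0.2443] 7.5 circ [ 0.52   -0.0109] 0.1678 zmed 0.0322
drop 7
scene bench z -0.0004018039040594168
spool 244 [0.424  0.2551] [0.038  0.0376] 36.7 circ [0.4244 0.2544] 0.0205 zmed 0.0574
jar 271 [0.5786 0.2591] [0.0444 0.0463] 36.8 circ [0.579  0.2586] 0.0241 zmed 0.0615
wax 472 [0.439  0.3877] [0.0364 0.0544] 18.7 circ [0.4403 0.3875] 0.0307 zmed 0.0173
cork 910 [0.5756 0.3861] [0.0567 0.0813] 1.8 circ [0.5755 0.3867] 0.0481 zmed 0.0196
tray 4348 [ 0.5421 -0.0026] [0.282 0.252] 7.6 circ [ 0.5241 -0.0045] 0.1729 zmed 0.0319
drop 9
```

View pics/rect_top.png

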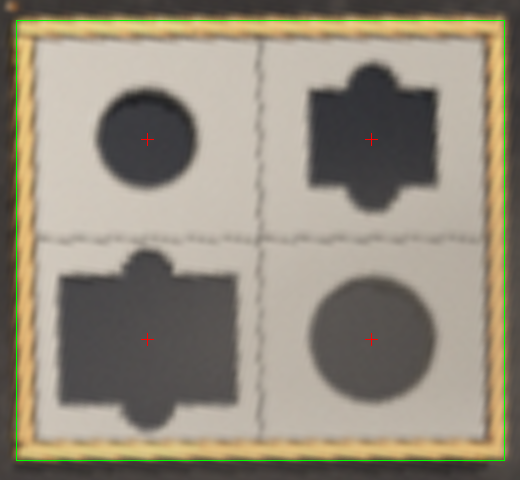

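View pics/rect_scene.png

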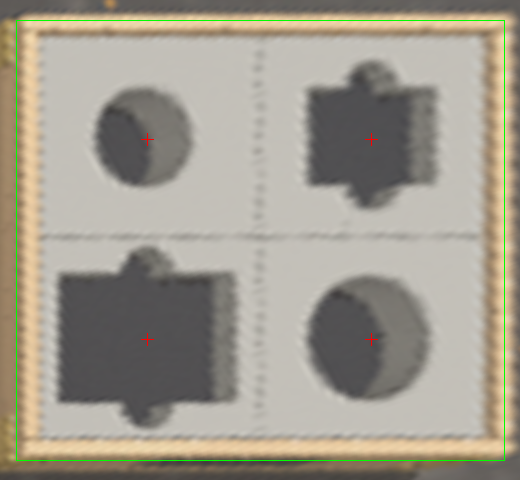

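The two cameras agree to about 2 mm. From them:

| Item | x (m) | y (m) | Yaw |
|---|---|---|---|
| Tray | .513 | -.012 | 7.4° |
| Spool | .424 | .253 | – |
| Jar | .5785 | .257 | – |
| Wax | .4385 | .386 | 19.5° |
| Cork | .575 | .385 | 1.8° |

In the tray, the spool nest is far-left, wax far-right, cork near-left and jar near-right. I'll start moving.

Create g.py:
```python
import sys,numpy as np
from station import *
from scipy.spatial.transform import Rotation as Ro
th=np.radians(7.4);c,s=np.cos(th),np.sin(th)
T={"spool":(.424,.253,97.4),"jar":(.5785,.257,97.4),"wax":(.4385,.386,109.5),"cork":(.575,.385,91.8)}
for n,a,b in [("spool",.05,.056),("wax",.05,-.056),("cork",-.05,.056),("jar",-.05,-.056)]:
    T["n"+n]=(.513+c*a-s*b,-.0122+s*a+c*b,97.4)
def go(x,y,z,psi=None):
    o=observe(); R=Ro.from_rotvec(o["tcp_rot"]).as_matrix(); p=o["tool_pos"]
    cur=np.degrees(np.arctan2(R[1,0],R[0,0]))
    d=R.T@(np.array([x,y,p[2] if z is None else z])-p)/.03
    print("t%.1f"%o["time_s"],"p",p.round(4),"psi %.1f tilt %.1f"%(cur,np.degrees(np.arccos(-R[2,2]))),"w %.4f"%o["grip_width"],"F",o["contact_force"].round(1),"q",o["joint_pos"].round(2))
    print("units",d.round(2),"roll",None if psi is None else round(-(psi-cur)/5,2))
if __name__=="__main__":
    a=sys.argv[1]
    if a in T: x,y,psi=T[a]; z=sys.argv[2] if len(sys.argv)>2 else None
    else: x,y,psi=float(a),float(sys.argv[2]),float(sys.argv[4]); z=sys.argv[3]
    go(x,y,None if z is None else float(z),psi)
```

```text
(no output)
```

Call:
servo_tool:
  deltas: "0.95 -0.82 0 0 1; 0.95 -0.82 0 0 1; 0.95 -0.82 0 0 1; 0.95 -0.82 0 0 1; 0.95 -0.82 0 0 1; 0.95 -0.82 0 0 1; 0.95 -0.82 0 0 1; 0.95 -0.82 0 0 1"
  grip_force: 20

```text
time_s: 0.9
tool_pos: [0.3804, -0.3344, 0.2222]
tcp_rot: [-3.085, -0.594, 0.001]
contact_force: [0.9, 0.1, -0.0]
grip_width: 0.0868
```

Call:
servo_tool:
  deltas: "0.95 -0.82 0 0 1; 0.95 -0.82 0 0 1; 0.95 -0.82 0 0 1; 0.95 -0.82 0 0 1; 0.95 -0.82 0 0 1; 0.95 -0.82 0 0 1; 0.95 -0.82 0 0 1; 0 0 0 -1 1"

```text
time_s: 1.7
tool_pos: [0.5031, -0.0954, 0.2225]
tcp_rot: [-3.049, -0.744, -0.003]
contact_force: [-0.3, 0.3, -0.8]
grip_width: 0.0872
```

Call:
servo_tool:
  deltas: "0 0 0 -1 1; 0 0 0 -1 1; 0 0 0 -1 1; 0 0 0 -1 1; 0 0 0 -1 1; 0 0 0 -1 1; 0 0 0 -1 1; 0 0 0 -1 1"

```text
time_s: 2.5
tool_pos: [0.5009, -0.1019, 0.2221]
tcp_rot: [-2.619, -1.734, 0.001]
contact_force: [0.1, -0.3, 0.1]
grip_width: 0.0867
```

Call:
servo_tool:
  deltas: "0 0 0 -1 1; 0 0 0 -1 1; 0 0 0 -1 1; 0 0 0 -1 1; 0 0 0 -1 1; 0 0 0 -1 1; 0 0 0 0 1"

```text
time_s: 3.2
tool_pos: [0.501, -0.102, 0.2221]
tcp_rot: [-2.085, -2.349, 0.001]
contact_force: [-0.7, 0.1, -0.1]
grip_width: 0.0868
```

```bash
python3 g.py spool
```

```text
t3.2 p [ 0.501  -0.102   0.2221] psi 96.8 tilt 0.0 w 0.0868 F [-0.7  0.1 -0.1] q [ 0.7   0.05 -0.57  1.77  0.03  1.32  0.25]
units [12.05 -1.14  0.  ] roll -0.11
```

Call:
servo_tool:
  deltas: "1 -0.1 0 -0.11 1; 1 -0.1 0 0 1; 1 -0.1 0 0 1; 1 -0.1 0 0 1; 1 -0.1 0 0 1; 1 -0.1 0 0 1; 1 -0.1 0 0 1; 1 -0.1 0 0 1"

```text
time_s: 4.0
tool_pos: [0.4464, 0.1341, 0.2224]
tcp_rot: [2.077, 2.357, -0.0]
contact_force: [0.6, -0.3, 0.2]
grip_width: 0.0867
```

Call:
servo_tool:
  deltas: "1 -0.1 0 0 1; 1 -0.1 0 0 1; 1 -0.1 0 0 1; 1 -0.1 0 0 1; 0 0 0.5 0 1; 0 0 1 0 1; 0 0 0 0 1; 0 0 0 0 1"

```text
time_s: 4.8
tool_pos: [0.4194, 0.2497, 0.1773]
tcp_rot: [-2.075, -2.357, 0.002]
contact_force: [0.6, 0.5, 0.3]
grip_width: 0.0871
```

```bash
python3 g.py spool .025
python3 - <<'E'
from station import *
import cv2,numpy as np
d=read_camera("wrist"); cv2.imwrite("pics/w1.png",d["frame"][:,:,::-1])
print({k:d[k] for k in d if k not in("frame","depth")})
E
```

```text
t4.8 p [0.4194 0.2497 0.1773] psi 97.3 tilt 0.1 w 0.0871 F [0.6 0.5 0.3] q [ 0.35  0.06 -0.96  1.87  0.05  1.23 -0.5 ]
units [0.09 0.17 5.07] roll -0.02
{'fx': 325.19226210127806, 'fy': 325.19226210127806, 'cx': 277.0288770038503, 'cy': 207.16331568553002, 'T_tool_cam': array([[ 2.63228242e-04,  9.57158442e-01,  2.89564582e-01,
         7.88674558e-02],
       [ 9.99999846e-01, -3.93383167e-04,  3.91283414e-04,
         4.37940272e-05],
       [ 4.88430055e-04,  2.89564434e-01, -9.57158398e-01,
        -1.62517093e-01],
       [ 0.00000000e+00,  0.00000000e+00,  0.00000000e+00,
         1.00000000e+00]])}
```

View pics/w1.png

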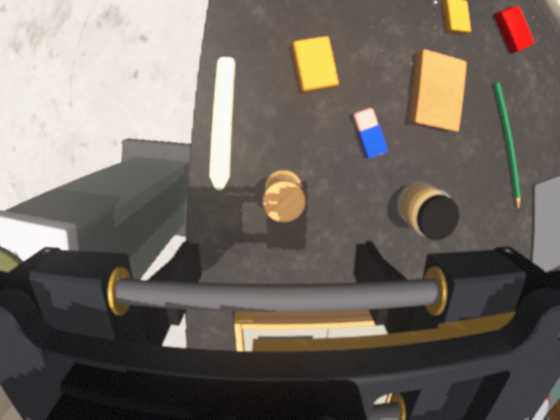

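The wrist view shows the spool top at (285,201), the wax at (316,63), the cork at (440,90) and the jar lid at (439,216). I'll cross-check these against the earlier positions.

```bash
cat > wr.py <<'E'
import numpy as np
from station import *
from scipy.spatial.transform import Rotation as Ro
def shot():
    o=observe(); d=read_camera("wrist"); T=np.eye(4); T[:3,:3]=Ro.from_rotvec(o["tcp_rot"]).as_matrix(); T[:3,3]=o["tool_pos"]
    d["P"]=T@d["T_tool_cam"]; return d
def w2(d,u,v,z):
    x=u-d["cx"]; y=v-d["cy"]; r=np.hypot(x,y); t=r/d["fx"]
    ray=np.array([np.sin(t)*x/r,-np.sin(t)*y/r,-np.cos(t)]); o=d["P"][:3,3]; r=d["P"][:3,:3]@ray
    return (o+r*(z-o[2])/r[2]).round(4)
E
python3 - <<'E'
from wr import *
d=shot()
for n,u,v,z in [("spool",285,201,.058),("wax",316,63,.018),("cork",440,90,.02),("jar",439,216,.062)]: print(n,w2(d,u,v,z))
E
```

```text
spool [0.4273 0.2503 0.058 ]
wax [0.4415 0.3821 0.018 ]
cork [0.5761 0.3818 0.02  ]
jar [0.5804 0.2561 0.062 ]
```

Call:
servo_tool:
  deltas: "0.05 0.09 0.9 0 1; 0.05 0.08 0.9 0 1; 0 0 0.9 0 1; 0 0 0.9 0 1; 0 0 0 0 1"

```text
time_s: 5.4
tool_pos: [0.4229, 0.2527, 0.0676]
tcp_rot: [-2.074, -2.357, 0.007]
contact_force: [-0.4, 0.9, -0.4]
grip_width: 0.0868
```

```bash
python3 g.py spool .025
```

```text
t5.4 p [0.4229 0.2527 0.0676] psi 97.3 tilt 0.3 w 0.0868 F [-0.4  0.9 -0.4] q [ 0.27  0.24 -0.94  1.98  0.23  1.03 -0.64]
units [0.01 0.04 1.42] roll -0.02
```

Call:
servo_tool:
  deltas: "0 0 0.7 0 1; 0 0 0.7 0 1; 0 0 0 0 0.3; 0 0 0 0 0.2; 0 0 0 0 0.2; 0 0 0 0 0.2; 0 0 0 0 0.2; 0 0 0 0 0.2"
  grip_force: 15

```text
time_s: 6.2
tool_pos: [0.4247, 0.2541, 0.028]
tcp_rot: [2.074, 2.359, 0.001]
contact_force: [-0.2, -0.0, -0.1]
grip_width: 0.0472
```

```bash
python3 g.py nspool .15
python3 - <<'E'
from wr import *
import cv2
d=shot(); cv2.imwrite("pics/w2.png",d["frame"][:,:,::-1])
E
```

```text
t6.2 p [0.4247 0.2541 0.028 ] psi 97.4 tilt 0.0 w 0.0472 F [-0.2 -0.  -0.1] q [ 0.23  0.31 -0.91  2.01  0.3   0.96 -0.7 ]
units [-7.31  3.45 -4.06] roll -0.01
```

View pics/w2.png

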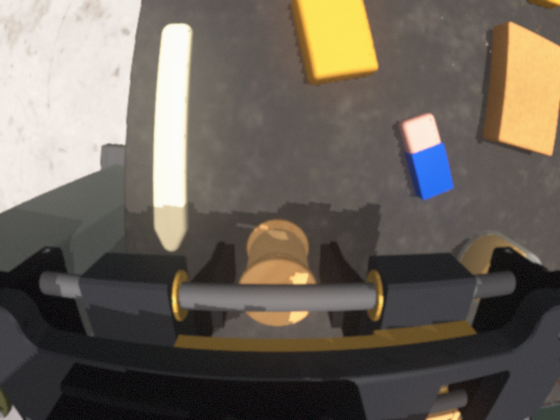

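Call:
servo_tool:
  deltas: "0 0 0 0 0.2; 0 0 0 0 0.2; 0 0 0 0 0.2; 0 0 0 0 0.2"

```text
time_s: 6.65
tool_pos: [0.4245, 0.2541, 0.0277]
tcp_rot: [2.074, 2.359, 0.0]
contact_force: [0.3, 0.0, 2.5]
grip_width: 0.0379
```

```bash
python3 g.py nspool .15
```

```text
t6.7 p [0.4245 0.2541 0.0277] psi 97.4 tilt 0.0 w 0.0379 F [0.3 0.  2.5] q [ 0.23  0.31 -0.91  2.01  0.3   0.96 -0.7 ]
units [-7.32  3.45 -4.08] roll -0.01
```

Call:
servo_tool:
  deltas: "0 0 -1 0 0.2; 0 0 -1 0 0.2; -0.9 0.43 -1 0 0.2; -0.9 0.43 -1 0 0.2; -0.9 0.43 0 0 0.2; -0.9 0.43 0 0 0.2; -0.9 0.43 0 0 0.2; -0.9 0.43 0 0 0.2"

```text
time_s: 7.45
tool_pos: [0.5222, 0.1022, 0.1473]
tcp_rot: [-2.074, -2.36, 0.001]
contact_force: [0.2, 0.3, -0.1]
grip_width: 0.0382
```

Call:
servo_tool:
  deltas: "-0.9 0.43 0 0 0.2; -0.9 0.43 0 0 0.2; 0 0 0 0 0.2; 0 0 0 0 0.2"

```text
time_s: 7.85
tool_pos: [0.5541, 0.0528, 0.1469]
tcp_rot: [-2.075, -2.357, 0.0]
contact_force: [0.5, 0.6, -0.3]
grip_width: 0.0383
```

```bash
python3 g.py nspool .0425;  python3 - <<'E'
from station import *
import cv2
d=read_camera("scene"); cv2.imwrite("pics/s1.png",d["frame"][60:340,200:480,::-1].repeat(2,0).repeat(2,1))
E
```

```text
t7.8 p [0.5541 0.0528 0.1469] psi 97.3 tilt 0.1 w 0.0383 F [ 0.5  0.6 -0.3] q [ 0.57  0.26 -0.81  1.76  0.2   1.21 -0.17]
units [-0.11  0.03  3.48] roll -0.02
```

View pics/s1.png

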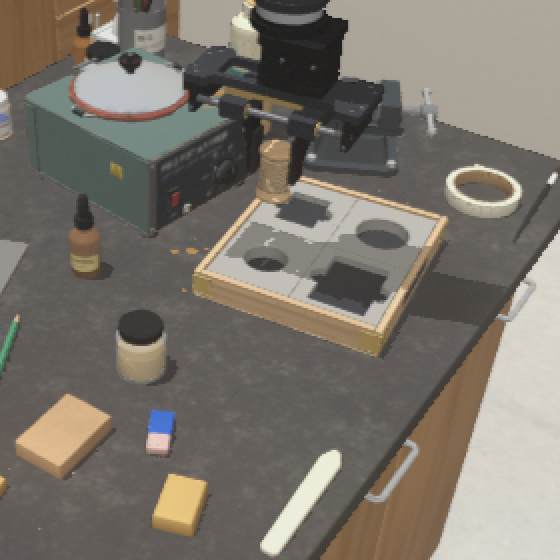

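The spool is held upright above its nest, which is the small round cut-out at (265,258). I'm lowering it, and I'll also check how far forward the appliance box comes.

Call:
servo_tool:
  deltas: "-0.11 0.03 1 0 0.2; 0 0 1 0 0.2; 0 0 0.8 0 0.2; 0 0 0.3 0 0.2; 0 0 0.2 0 0.2; 0 0 0.1 0 0.2; 0 0 0 0 0.2"

```text
time_s: 8.6
tool_pos: [0.5562, 0.0503, 0.0463]
tcp_rot: [2.073, 2.359, 0.001]
contact_force: [1.3, -1.0, 0.1]
grip_width: 0.038
```

```bash
python3 g.py nspool .0425
python3 - <<'E'
import numpy as np
P=np.load("topw.npy")
k=(P[...,0]>.62)&(abs(P[...,1])<.12)&(P[...,2]>.04)
q=P[k]; print(q[:,0].min(), np.percentile(q[:,0],1)); 
for z in (.05,.08,.1,.12): print(z,q[q[:,2]>z][:,0].min(), q[(q[:,2]>z)&(q[:,2]<z+.02)][:,0].min() if ((q[:,2]>z)&(q[:,2]<z+.02)).any() else None)
E
```

```text
t8.6 p [0.5562 0.0503 0.0463] psi 97.4 tilt 0.1 w 0.0380 F [ 1.3 -1.   0.1] q [ 0.52  0.39 -0.77  1.85  0.31  1.03 -0.25]
units [-0.01 -0.03  0.13] roll -0.0
0.6663727246646345 0.6770874991498379
0.05 0.6663727246646345 0.6663727246646345
0.08 0.675906003343623 0.6760723007175695
0.1 0.675906003343623 0.675906003343623
0.12 0.6779636243008476 0.6779636243008476
```

Call:
servo_tool:
  deltas: "0 0 0.13 0 0.2; 0 0 0.05 0 0.2; 0 0 0 0 0.2"

```text
time_s: 8.9
tool_pos: [0.5566, 0.05, 0.0416]
tcp_rot: [2.073, 2.358, 0.001]
contact_force: [-1.5, -0.9, 6.7]
grip_width: 0.038
```

```bash
python3 g.py nspool .0417
```

```text
t8.9 p [0.5566 0.05   0.0416] psi 97.4 tilt 0.1 w 0.0380 F [-1.5 -0.9  6.7] q [ 0.51  0.39 -0.76  1.86  0.32  1.02 -0.25]
units [-0.   -0.04 -0.  ] roll -0.01
```

Contact force is 6.7 N upward at the expected height, so the spool is on the floor of its cut-out. I'll release it and go up.

Call:
servo_tool:
  deltas: "0 0 0 0 0.7; 0 0 0 0 0.7; 0 0 0 0 0.7; 0 0 -0.3 0 0.7; 0 0 -1 0 1; 0 0 -1 0 1; 0 0 -1 0 1; 0 0 0 0 1"

```text
time_s: 9.7
tool_pos: [0.5588, 0.0507, 0.1441]
tcp_rot: [2.07, 2.355, 0.008]
contact_force: [0.9, -0.6, -0.3]
grip_width: 0.0832
```

```bash
python3 g.py jar .14
```

```text
t9.7 p [0.5588 0.0507 0.1441] psi 97.4 tilt 0.5 w 0.0832 F [ 0.9 -0.6 -0.3] q [ 0.57  0.27 -0.81  1.76  0.21  1.19 -0.17]
units [6.74 1.53 0.14] roll -0.0
```

Call:
servo_tool:
  deltas: "0.9 0.2 0 0 1; 0.9 0.2 0 0 1; 0.9 0.2 0 0 1; 0.9 0.2 0 0 1; 0.9 0.2 0 0 1; 0.9 0.2 0 0 1; 0.9 0.2 0 0 1; 0.45 0.12 0 0 1"

```text
time_s: 10.5
tool_pos: [0.5739, 0.2596, 0.1388]
tcp_rot: [-2.069, -2.362, -0.001]
contact_force: [-0.5, 0.3, 0.5]
grip_width: 0.0869
```

Call:
servo_tool:
  deltas: "0 0 0.5 0 1; 0 0 0 0 1; 0 0 0 0 1"

```text
time_s: 10.8
tool_pos: [0.5749, 0.254, 0.1228]
tcp_rot: [2.077, 2.357, -0.005]
contact_force: [0.7, -0.4, 1.1]
grip_width: 0.0871
```

```bash
python3 g.py jar .027
python3 - <<'E'
from wr import *
import cv2
d=shot(); cv2.imwrite("pics/w3.png",d["frame"][:,:,::-1])
E
```

```text
t10.8 p [0.5749 0.254  0.1228] psi 97.2 tilt 0.2 w 0.0871 F [ 0.7 -0.4  1.1] q [ 0.18  0.47 -0.83  1.6   0.36  1.23 -0.59]
units [0.09 0.14 3.19] roll -0.03
```

View pics/w3.png

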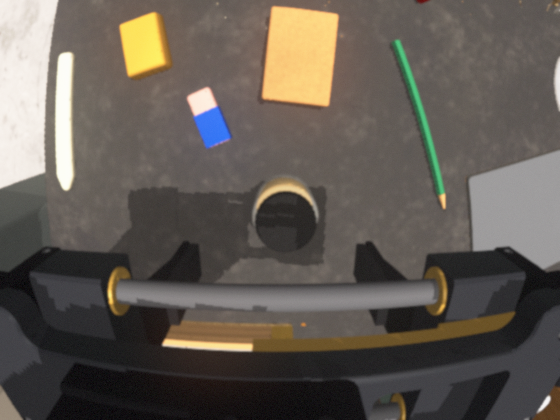

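The jar lid is at (286,217), nearly centred between the fingers. I'll correct by 4 mm and descend.

Call:
servo_tool:
  deltas: "0.09 0.14 0 0 1; 0 0 0.8 0 1; 0 0 0.8 0 1; 0 0 0.8 0 1; 0 0 0.6 0 1; 0 0 0.2 0 1; 0 0 0 0 0.6; 0 0 0 0 0.4"

```text
time_s: 11.65
tool_pos: [0.5796, 0.2603, 0.0292]
tcp_rot: [2.074, 2.359, 0.002]
contact_force: [-0.2, 0.1, -0.2]
grip_width: 0.0778
```

Call:
servo_tool:
  deltas: "0 0 0 0 0.4; 0 0 0 0 0.4; 0 0 0 0 0.4; 0 0 0 0 0.4; 0 0 0 0 0.4"

```text
time_s: 12.15
tool_pos: [0.5793, 0.26, 0.0287]
tcp_rot: [2.074, 2.359, 0.001]
contact_force: [1.0, -0.3, 3.1]
grip_width: 0.0508
```

```bash
python3 g.py njar .15
```

```text
t12.2 p [0.5793 0.26   0.0287] psi 97.4 tilt 0.1 w 0.0508 F [ 1.  -0.3  3.1] q [ 0.13  0.58 -0.78  1.67  0.45  1.08 -0.65]
units [-10.58  -5.02  -4.05] roll -0.01
```

Call:
servo_tool:
  deltas: "0 0 -0.7 0 0.4; 0 0 -1 0 0.4; 0 0 -1 0 0.4; -0.7 -0.33 -1 0 0.4; -0.9 -0.43 -0.35 0 0.4; -0.9 -0.43 0 0 0.4; -0.9 -0.43 0 0 0.4; -0.9 -0.43 0 0 0.4"

```text
time_s: 12.95
tool_pos: [0.5334, 0.1228, 0.1492]
tcp_rot: [-2.074, -2.359, 0.001]
contact_force: [0.4, -0.0, -1.4]
grip_width: 0.0511
```

Call:
servo_tool:
  deltas: "-0.9 -0.43 0 0 0.4; -0.9 -0.43 0 0 0.4; -0.9 -0.43 0 0 0.4; -0.9 -0.43 0 0 0.4; -0.9 -0.43 0 0 0.4; -0.9 -0.43 0 0 0.4; -0.9 -0.4 0 0 0.4; 0 0 0 0 0.4"

```text
time_s: 13.75
tool_pos: [0.468, -0.0796, 0.149]
tcp_rot: [-2.082, -2.352, 0.005]
contact_force: [-0.2, 0.4, -1.1]
grip_width: 0.0508
```

Call:
servo_tool:
  deltas: "0 0 0 0 0.4; 0 0 0 0 0.4"

```text
time_s: 13.95
tool_pos: [0.47, -0.0736, 0.1495]
tcp_rot: [-2.072, -2.361, -0.0]
contact_force: [-0.5, 0.3, -0.9]
grip_width: 0.0509
```

```bash
python3 g.py njar .0437
python3 - <<'E'
from station import *
import cv2
d=read_camera("scene"); cv2.imwrite("pics/s2.png",d["frame"][60:340,200:480,::-1].repeat(2,0).repeat(2,1))
E
```

```text
t13.9 p [ 0.47   -0.0736  0.1495] psi 97.5 tilt 0.0 w 0.0509 F [-0.5  0.3 -0.9] q [ 0.83  0.04 -0.74  1.94  0.03  1.17  0.22]
units [-0.02  0.02  3.53] roll 0.01
```

View pics/s2.png

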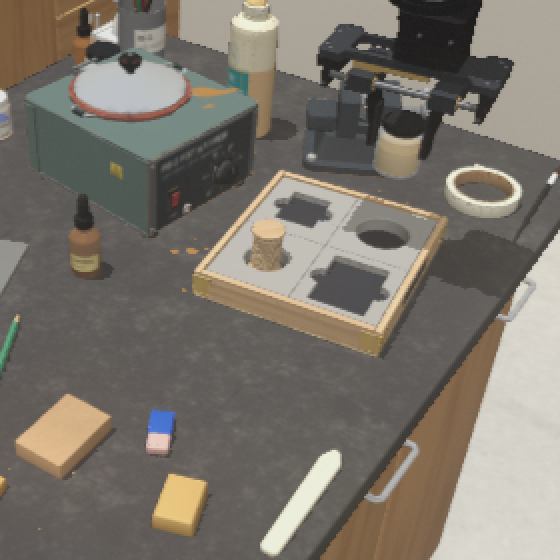

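The spool stands in its cut-out at (267,245), and the jar is upright above the large round one. I'm lowering the jar.

Call:
servo_tool:
  deltas: "0 0 1 0 0.4; 0 0 1 0 0.4; 0 0 0.8 0 0.4; 0 0 0.4 0 0.4; 0 0 0.2 0 0.4; 0 0 0 0 0.4; 0 0 0 0 0.4"

```text
time_s: 14.7
tool_pos: [0.4709, -0.0748, 0.0486]
tcp_rot: [2.073, 2.359, 0.001]
contact_force: [0.5, -0.4, -1.7]
grip_width: 0.0507
```

```bash
python3 g.py njar .0427
```

```text
t14.7 p [ 0.4709 -0.0748  0.0486] psi 97.4 tilt 0.1 w 0.0507 F [ 0.5 -0.4 -1.7] q [ 0.79  0.18 -0.73  2.04  0.15  0.97  0.11]
units [ 0.02 -0.01  0.2 ] roll -0.0
```

Call:
servo_tool:
  deltas: "0 0 0.15 0 0.4; 0 0 0.06 0 0.4; 0 0 0 0 0.4"

```text
time_s: 15.0
tool_pos: [0.4708, -0.0753, 0.0425]
tcp_rot: [2.073, 2.358, 0.0]
contact_force: [-1.5, 0.3, 5.0]
grip_width: 0.0508
```

```bash
python3 g.py njar .0427
```

```text
t15.0 p [ 0.4708 -0.0753  0.0425] psi 97.4 tilt 0.1 w 0.0508 F [-1.5  0.3  5. ] q [ 0.79  0.19 -0.73  2.05  0.16  0.95  0.1 ]
units [ 0.04 -0.   -0.01] roll -0.01
```

Call:
servo_tool:
  deltas: "0 0 0 0 0.8; 0 0 0 0 0.8; 0 0 0 0 0.8; 0 0 -0.3 0 0.8; 0 0 -1 0 1; 0 0 -1 0 1; 0 0 -1 0 1; 0 0 -0.3 0 1"

```text
time_s: 15.8
tool_pos: [0.472, -0.075, 0.153]
tcp_rot: [2.07, 2.356, 0.003]
contact_force: [0.0, -0.4, 0.9]
grip_width: 0.0854
```

```bash
python3 g.py cork .15
```

```text
t15.8 p [ 0.472 -0.075  0.153] psi 97.4 tilt 0.3 w 0.0854 F [ 0.  -0.4  0.9] q [ 0.84  0.03 -0.74  1.94  0.03  1.17  0.22]
units [14.77  5.37  0.08] roll 1.12
```

Call:
servo_tool:
  deltas: "0.92 0.33 0 0 1; 0.92 0.33 0 0 1; 0.92 0.33 0 0 1; 0.92 0.33 0 0 1; 0.92 0.33 0 0 1; 0.92 0.33 0 0 1; 0.92 0.33 0 0 1; 0.92 0.33 0 0 1"

```text
time_s: 16.6
tool_pos: [0.52, 0.1552, 0.1489]
tcp_rot: [-2.074, -2.359, 0.001]
contact_force: [-0.2, -0.5, -0.7]
grip_width: 0.0869
```

Call:
servo_tool:
  deltas: "0.92 0.33 0 0 1; 0.92 0.33 0 0 1; 0.92 0.33 0 0 1; 0.92 0.33 0 0 1; 0.92 0.33 0 0 1; 0.92 0.33 0 0 1; 0.92 0.33 0 0 1; 0.92 0.33 0 0.5 1"

```text
time_s: 17.4
tool_pos: [0.5703, 0.3841, 0.1483]
tcp_rot: [-2.126, -2.312, 0.002]
contact_force: [-0.2, -0.7, 0.6]
grip_width: 0.0873
```

Call:
servo_tool:
  deltas: "0 0 0.5 0.62 1; 0 0 0.5 0 1; 0 0 0 0 1; 0 0 0 0 1"

```text
time_s: 17.8
tool_pos: [0.5705, 0.3819, 0.1185]
tcp_rot: [2.187, 2.255, -0.003]
contact_force: [-0.3, -0.1, 0.5]
grip_width: 0.0868
```

```bash
python3 g.py cork .010
python3 - <<'E'
from wr import *
import cv2
d=shot(); cv2.imwrite("pics/w4.png",d["frame"][:,:,::-1])
E
```

```text
t17.8 p [0.5705 0.3819 0.1185] psi 91.7 tilt 0.1 w 0.0868 F [-0.3 -0.1  0.5] q [-0.05  0.6  -0.83  1.45  0.45  1.29 -0.89]
units [0.1  0.16 3.62] roll -0.01
```

View pics/w4.png

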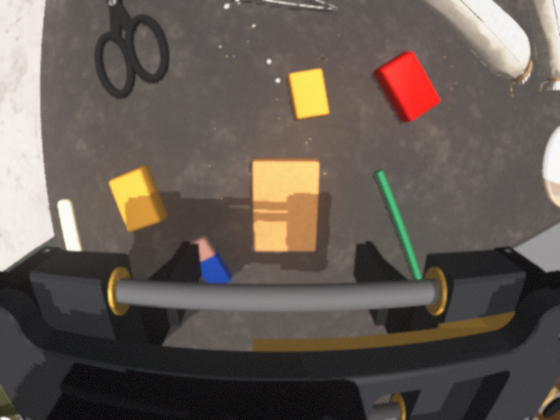

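The cork at (286,205) is centred and square to the jaws. I'm descending to a shallow grip so the tips stay above the foam when it is placed.

Call:
servo_tool:
  deltas: "0.1 0.16 1 0 1; 0 0 1 0 1; 0 0 0.8 0 1; 0 0 0.5 0 1; 0 0 0.2 0 1; 0 0 0.1 0 1; 0 0 0 0 1; 0 0 0 0 0.75"

```text
time_s: 18.65
tool_pos: [0.5758, 0.3872, 0.0127]
tcp_rot: [2.187, 2.255, 0.003]
contact_force: [-0.0, -0.2, -0.0]
grip_width: 0.0834
```

```bash
python3 g.py cork .0115
```

```text
t18.6 p [0.5758 0.3872 0.0127] psi 91.8 tilt 0.1 w 0.0834 F [-0.  -0.2 -0. ] q [-0.09  0.71 -0.77  1.52  0.53  1.13 -0.94]
units [-0.07 -0.03  0.04] roll -0.01
```

Call:
servo_tool:
  deltas: "-0.07 0 0.05 0 0.6; 0 0 0 0 0.5; 0 0 0 0 0.4; 0 0 0 0 0.4; 0 0 0 0 0.4; 0 0 0 0 0.4; 0 0 0 0 0.4"
  grip_force: 20

```text
time_s: 19.35
tool_pos: [0.5753, 0.3844, 0.01]
tcp_rot: [2.187, 2.255, 0.0]
contact_force: [0.1, -0.8, 1.0]
grip_width: 0.0551
```

```bash
python3 g.py ncork .12
```

```text
t19.4 p [0.5753 0.3844 0.01  ] psi 91.8 tilt 0.0 w 0.0551 F [ 0.1 -0.8  1. ] q [-0.08  0.71 -0.77  1.52  0.53  1.13 -0.94]
units [-11.46  -4.32  -3.67] roll -1.13
```

Call:
servo_tool:
  deltas: "0 0 -0.7 0 0.4; 0 0 -1 0 0.4; 0 0 -1 0 0.4; -0.8 -0.3 -1 0 0.4; -0.9 -0.34 0 0 0.4; -0.9 -0.34 0 0 0.4; -0.9 -0.34 0 0 0.4; -0.9 -0.34 0 0 0.4"

```text
time_s: 20.15
tool_pos: [0.5287, 0.2499, 0.1206]
tcp_rot: [2.187, 2.256, -0.001]
contact_force: [0.9, -0.1, -0.8]
grip_width: 0.0551
```

Call:
servo_tool:
  deltas: "-0.9 -0.34 0 0 0.4; -0.9 -0.34 0 0 0.4; -0.9 -0.34 0 0 0.4; -0.9 -0.34 0 0 0.4; -0.9 -0.34 0 0 0.4; -0.9 -0.34 0 0 0.4; -0.9 -0.34 0 0 0.4; -0.8 -0.28 0 0 0.4"

```text
time_s: 20.95
tool_pos: [0.4554, 0.0343, 0.1207]
tcp_rot: [2.187, 2.255, -0.001]
contact_force: [0.3, 0.2, 0.3]
grip_width: 0.0553
```

Call:
servo_tool:
  deltas: "0 0 0 -0.6 0.4; 0 0 0 -0.53 0.4; 0 0 0 0 0.4; 0 0 0 0 0.4"

```text
time_s: 21.35
tool_pos: [0.4562, 0.0358, 0.1208]
tcp_rot: [2.074, 2.36, -0.0]
contact_force: [0.1, -0.7, 0.1]
grip_width: 0.0554
```

```bash
python3 g.py ncork .034
python3 - <<'E'
from station import *
import cv2
d=read_camera("scene"); cv2.imwrite("pics/s3.png",d["frame"][60:340,200:480,::-1].repeat(2,0).repeat(2,1))
E
```

```text
t21.4 p [0.4562 0.0358 0.1208] psi 97.4 tilt 0.0 w 0.0554 F [ 0.1 -0.7  0.1] q [ 0.73  0.03 -0.87  2.01  0.02  1.11 -0.02]
units [0.04 0.01 2.89] roll -0.0
```

View pics/s3.png

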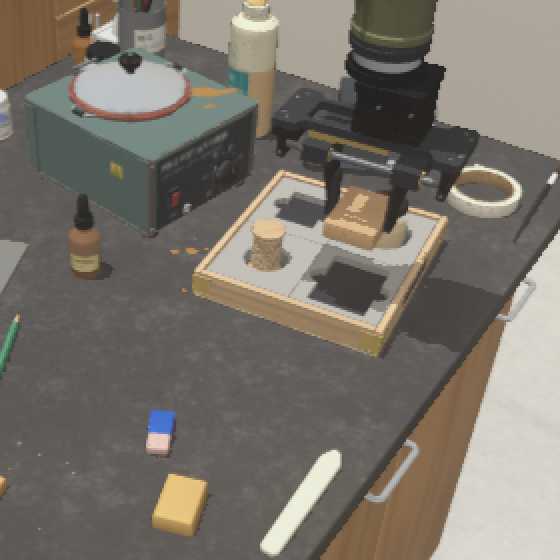

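The cork is held level above its nest, and the spool and jar are in place. I'm lowering it.

Call:
servo_tool:
  deltas: "0 0 1 0 0.4; 0 0 0.9 0 0.4; 0 0 0.5 0 0.4; 0 0 0.2 0 0.4; 0 0 0.1 0 0.4; 0 0 0 0 0.4; 0 0 0 0 0.4"

```text
time_s: 22.1
tool_pos: [0.457, 0.0357, 0.0406]
tcp_rot: [2.072, 2.359, 0.001]
contact_force: [1.1, -0.5, -0.8]
grip_width: 0.0551
```

```bash
python3 g.py ncork .0335
```

```text
t22.1 p [0.457  0.0357 0.0406] psi 97.4 tilt 0.1 w 0.0551 F [ 1.1 -0.5 -0.8] q [ 0.68  0.17 -0.86  2.09  0.16  0.95 -0.14]
units [ 0.04 -0.02  0.24] roll 0.0
```

Call:
servo_tool:
  deltas: "0.04 0 0.12 0 0.4; 0 0 0.1 0 0.4; 0 0 0 0 0.4; 0 0 0 0 0.4"

```text
time_s: 22.5
tool_pos: [0.456, 0.0368, 0.0332]
tcp_rot: [-2.073, -2.36, 0.0]
contact_force: [-0.1, 0.3, 0.0]
grip_width: 0.0555
```

```bash
python3 g.py ncork .0335
```

```text
t22.5 p [0.456  0.0368 0.0332] psi 97.4 tilt 0.0 w 0.0555 F [-0.1  0.3  0. ] q [ 0.67  0.19 -0.86  2.09  0.18  0.93 -0.15]
units [ 0.    0.01 -0.01] roll 0.0
```

Call:
servo_tool:
  deltas: "0 0 0 0 0.7; 0 0 0 0 0.7; 0 0 0 0 0.7; 0 0 -0.3 0 0.7; 0 0 -0.8 0 0.7; 0 0 -1 0 0.9; 0 0 -1 0 1; 0 0 -0.7 0 1"

```text
time_s: 23.3
tool_pos: [0.457, 0.0371, 0.1499]
tcp_rot: [2.071, 2.359, 0.002]
contact_force: [1.1, 0.3, 0.0]
grip_width: 0.0773
```

```bash
python3 g.py wax .15;python3 - <<'E'
from station import *
import cv2
d=read_camera("scene"); cv2.imwrite("pics/s4.png",d["frame"][60:340,200:480,::-1].repeat(2,0).repeat(2,1))
E
```

```text
t23.3 p [0.457  0.0371 0.1499] psi 97.4 tilt 0.2 w 0.0773 F [1.1 0.3 0. ] q [ 0.75 -0.01 -0.87  1.98 -0.01  1.17  0.01]
units [ 1.161e+01  9.000e-01 -1.000e-02] roll -2.41
```

View pics/s4.png

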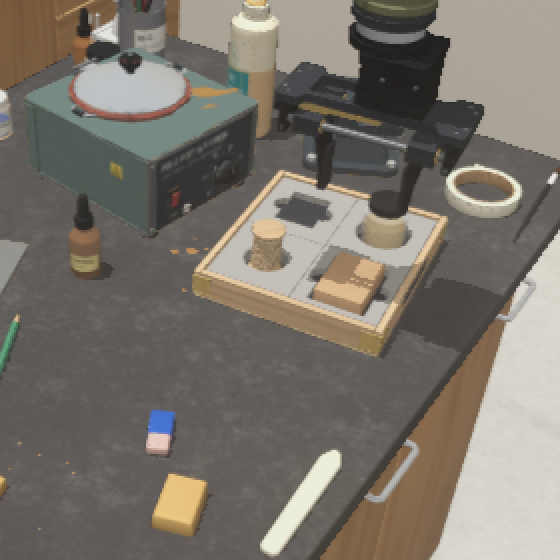

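The cork lies in its cut-out at (348,281). For the wax I'll grip along its long side, with the jaws along tray y, so the gripper body stays clear of the appliance box behind the wax nest.

Call:
servo_tool:
  deltas: "0.97 0.08 0 0 1; 0.97 0.08 0 0 1; 0.97 0.08 0 0 1; 0.97 0.08 0 0 1; 0.97 0.08 0 0 1; 0.97 0.08 0 0 1; 0.97 0.08 0 0 1; 0.97 0.08 0 0 1"

```text
time_s: 24.15
tool_pos: [0.445, 0.2712, 0.1475]
tcp_rot: [2.073, 2.36, 0.0]
contact_force: [0.6, -0.4, 0.2]
grip_width: 0.087
```

Call:
servo_tool:
  deltas: "0.97 0.08 0 0 1; 0.97 0.08 0 0 1; 0.97 0.08 0 0 1; 0.97 0.08 0 0 1; 0 0 0 -1 1; 0 0 0 -1 1; 0 0 0 -1 1; 0 0 0 -1 1"

```text
time_s: 24.95
tool_pos: [0.4395, 0.3869, 0.1474]
tcp_rot: [-1.626, -2.688, 0.0]
contact_force: [0.1, -0.3, 0.5]
grip_width: 0.0875
```

Call:
servo_tool:
  deltas: "0 0 0 -1 1; 0 0 0 -1 1; 0 0 0 -1 1; 0 0 0 -1 1; 0 0 0 -1 1; 0 0 0 -1 1; 0 0 0 -1 1; 0 0 0 -1 1"

```text
time_s: 25.75
tool_pos: [0.4397, 0.3866, 0.1474]
tcp_rot: [0.61, 3.082, -0.0]
contact_force: [-0.2, 0.7, -0.4]
grip_width: 0.0871
```

Call:
servo_tool:
  deltas: "0 0 0 -1 1; 0 0 0 -1 1; 0 0 0 -1 1; 0 0 0 -1 1; 0 0 0 -1 1; 0 0 0 -1 1; 0 0 0 -1 1; 0 0 0 -1 1"

```text
time_s: 26.55
tool_pos: [0.4397, 0.3866, 0.1473]
tcp_rot: [0.481, -3.104, 0.0]
contact_force: [-0.3, 0.3, -0.0]
grip_width: 0.0873
```

Call:
servo_tool:
  deltas: "0 0 0.5 -0.4 1; 0 0 0 0 1; 0 0 0 0 1"

```text
time_s: 26.85
tool_pos: [0.4392, 0.3863, 0.1314]
tcp_rot: [0.528, -3.096, 0.001]
contact_force: [-0.1, -1.1, -0.4]
grip_width: 0.0869
```

```bash
python3 g.py .4385 .386 .010 199.5
python3 - <<'E'
from wr import *
import cv2
d=shot(); cv2.imwrite("pics/w5.png",d["frame"][:,:,::-1])
E
```

```text
t26.9 p [0.4392 0.3863 0.1314] psi -160.7 tilt 0.1 w 0.0869 F [-0.1 -1.1 -0.4] q [ 0.22  0.61 -1.32  1.7   0.61  1.32  0.69]
units [0.02 0.   4.05] roll -72.03
```

View pics/w5.png

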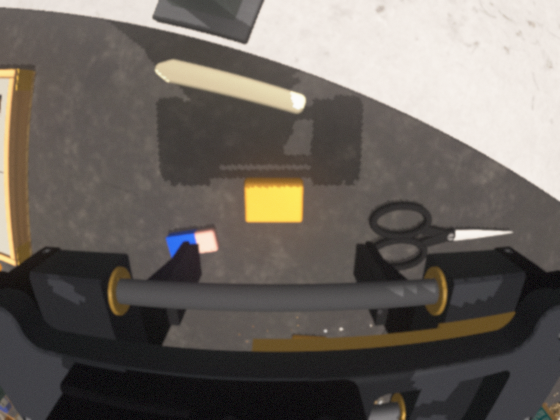

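The wax at (274,201) is centred and square to the jaws, with the eraser and scissors clear. I'm descending.

Call:
servo_tool:
  deltas: "0 0 1 0 1; 0 0 1 0 1; 0 0 1 0 1; 0 0 0.7 0 1; 0 0 0.2 0 1; 0 0 0.1 0 1; 0 0 0 0 0.9; 0 0 0 0 0.75"

```text
time_s: 27.7
tool_pos: [0.4402, 0.3875, 0.0135]
tcp_rot: [-0.529, 3.095, 0.002]
contact_force: [0.2, 0.7, 0.2]
grip_width: 0.0779
```

```bash
python3 g.py .4385 .386 .010 -160.5
```

```text
t27.7 p [0.4402 0.3875 0.0135] psi -160.6 tilt 0.1 w 0.0779 F [0.2 0.7 0.2] q [ 0.14  0.73 -1.19  1.8   0.74  1.15  0.61]
units [ 0.07 -0.03  0.12] roll -0.02
```

Call:
servo_tool:
  deltas: "0 0 0.09 0 0.75; 0 0 0 0 0.6; 0 0 0 0 0.4; 0 0 0 0 0.4; 0 0 0 0 0.4; 0 0 0 0 0.4; 0 0 0 0 0.4"

```text
time_s: 28.4
tool_pos: [0.4398, 0.3866, 0.0096]
tcp_rot: [-0.529, 3.096, -0.001]
contact_force: [0.4, -1.3, 1.4]
grip_width: 0.0515
```

```bash
python3 g.py nwax .13
```

```text
t28.4 p [0.4398 0.3866 0.0096] psi -160.6 tilt 0.0 w 0.0515 F [ 0.4 -1.3  1.4] q [ 0.14  0.73 -1.18  1.8   0.75  1.14  0.61]
units [  0.87 -15.52  -4.  ] roll -51.6
```

Call:
servo_tool:
  deltas: "0 0 -0.5 0 0.4; 0 0 -0.8 0 0.4; 0 -0.3 -0.8 0 0.4; 0.05 -0.7 -0.8 0 0.4; 0.05 -0.9 -0.8 0 0.4; 0.05 -0.9 -0.3 0 0.4; 0.05 -0.9 0 0 0.4; 0.05 -0.9 0 0 0.4"

```text
time_s: 29.2
tool_pos: [0.4787, 0.2538, 0.1308]
tcp_rot: [-0.531, 3.095, 0.0]
contact_force: [0.4, -0.9, -2.0]
grip_width: 0.0516
```

```bash
python3 g.py nwax .13
```

```text
t29.2 p [0.4787 0.2538 0.1308] psi -160.5 tilt 0.1 w 0.0516 F [ 0.4 -0.9 -2. ] q [ 0.56  0.49 -1.35  1.81  0.51  1.26  0.98]
units [  0.64 -10.92   0.03] roll -51.59
```

Call:
servo_tool:
  deltas: "0 0 0 0.6 0.4; 0 0 0 0.6 0.4; 0 0 0 0.6 0.4; 0 0 0 0.6 0.4; 0 0 0 0 0.4"

```text
time_s: 29.7
tool_pos: [0.4782, 0.2547, 0.1303]
tcp_rot: [-0.204, 3.134, 0.0]
contact_force: [0.1, -0.1, -0.8]
grip_width: 0.0513
```

```bash
python3 g.py .5698 -.0613 .13 -172.6;python3 - <<'E'
from station import *
import cv2
d=read_camera("scene"); cv2.imwrite("pics/s5.png",d["frame"][60:340,200:480,::-1].repeat(2,0).repeat(2,1))
E
```

```text
t29.7 p [0.4782 0.2547 0.1303] psi -172.5 tilt 0.1 w 0.0513 F [ 0.1 -0.1 -0.8] q [ 0.53  0.46 -1.3   1.81  0.47  1.24  0.8 ]
units [-1.660e+00 -1.084e+01  1.000e-02] roll 0.01
```

View pics/s5.png

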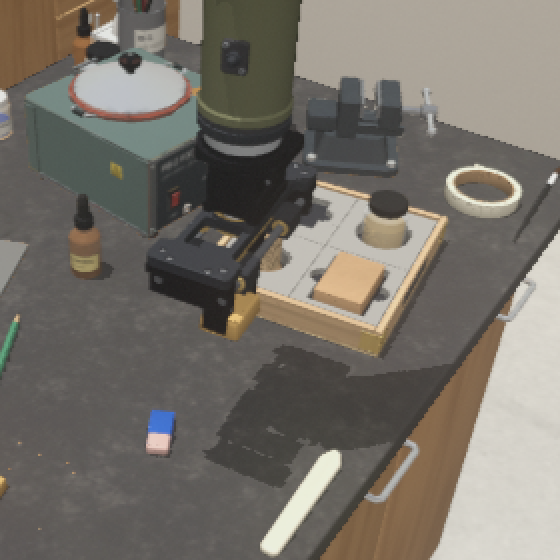

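Call:
servo_tool:
  deltas: "-0.14 -0.9 0 0 0.4; -0.14 -0.9 0 0 0.4; -0.14 -0.9 0 0 0.4; -0.14 -0.9 0 0 0.4"

```text
time_s: 30.15
tool_pos: [0.5091, 0.1486, 0.1299]
tcp_rot: [-0.207, 3.134, 0.0]
contact_force: [-0.1, 0.5, -0.5]
grip_width: 0.0517
```

```bash
python3 g.py .5698 -.0613 .13 -172.6
```

```text
t30.1 p [0.5091 0.1486 0.1299] psi -172.5 tilt 0.0 w 0.0517 F [-0.1  0.5 -0.5] q [ 0.77  0.43 -1.32  1.83  0.44  1.23  1.02]
units [-1.09 -7.2  -0.  ] roll 0.03
```

Joint 3 is near its range limit (-1.38) in this orientation. A half turn the other way gives the same grasp with more margin, so I'll roll back 180°.

Call:
servo_tool:
  deltas: "0 0 0 1 0.4; 0 0 0 1 0.4; 0 0 0 1 0.4; 0 0 0 1 0.4; 0 0 0 1 0.4; 0 0 0 1 0.4; 0 0 0 1 0.4; 0 0 0 1 0.4"

```text
time_s: 30.95
tool_pos: [0.5088, 0.1497, 0.1298]
tcp_rot: [0.883, 3.015, 0.0]
contact_force: [0.3, -0.3, -0.3]
grip_width: 0.0518
```

Call:
servo_tool:
  deltas: "0 0 0 1 0.4; 0 0 0 1 0.4; 0 0 0 1 0.4; 0 0 0 1 0.4; 0 0 0 1 0.4; 0 0 0 1 0.4; 0 0 0 1 0.4; 0 0 0 1 0.4"

```text
time_s: 31.75
tool_pos: [0.5088, 0.1498, 0.1297]
tcp_rot: [-1.861, -2.531, -0.0]
contact_force: [-0.3, 0.8, -1.1]
grip_width: 0.0515
```

```bash
python3 g.py .5698 -.0613 .13 7.4
```

```text
t31.8 p [0.5088 0.1498 0.1297] psi 107.3 tilt 0.0 w 0.0515 F [-0.3  0.8 -1.1] q [ 0.58  0.28 -1.03  1.84  0.26  1.17 -0.23]
units [-7.32 -0.16 -0.01] roll 19.99
```

Call:
servo_tool:
  deltas: "0 0 0 1 0.4; 0 0 0 1 0.4; 0 0 0 1 0.4; 0 0 0 1 0.4; 0 0 0 1 0.4; 0 0 0 1 0.4; 0 0 0 1 0.4; 0 0 0 1 0.4"

```text
time_s: 32.55
tool_pos: [0.5088, 0.1498, 0.1297]
tcp_rot: [-2.614, -1.742, -0.0]
contact_force: [-0.9, 0.4, -0.6]
grip_width: 0.0518
```

Call:
servo_tool:
  deltas: "0 0 0 1 0.4; 0 0 0 1 0.4; 0 0 0 1 0.4; 0 0 0 1 0.4; 0 0 0 1 0.4; 0 0 0 1 0.4; 0 0 0 1 0.4; 0 0 0 1 0.4"

```text
time_s: 33.35
tool_pos: [0.5088, 0.1499, 0.1297]
tcp_rot: [-3.052, -0.743, 0.0]
contact_force: [-0.5, -0.2, -0.8]
grip_width: 0.0514
```

Call:
servo_tool:
  deltas: "0 0 0 1 0.4; 0 0 0 1 0.4; 0 0 0 1 0.4; 0 0 0 1 0.4; 0 0 0 0 0.4"

```text
time_s: 33.85
tool_pos: [0.5088, 0.1498, 0.1297]
tcp_rot: [-3.135, -0.206, 0.0]
contact_force: [0.1, 0.8, -0.4]
grip_width: 0.0516
```

```bash
python3 g.py .5698 -.0613 .13 7.4
```

```text
t33.9 p [0.5088 0.1498 0.1297] psi 7.5 tilt 0.0 w 0.0516 F [ 0.1  0.8 -0.4] q [ 0.37  0.21 -0.77  1.84  0.16  1.15 -1.9 ]
units [ 1.1   7.24 -0.01] roll 0.02
```

Call:
servo_tool:
  deltas: "0.14 0.9 0 0 0.4; 0.14 0.9 0 0 0.4; 0.14 0.9 0 0 0.4; 0.14 0.9 0 0 0.4; 0.14 0.9 0 0 0.4; 0.14 0.9 0 0 0.4; 0.14 0.9 0 0 0.4; 0.14 0.9 0 0 0.4"

```text
time_s: 34.65
tool_pos: [0.5704, -0.0613, 0.1296]
tcp_rot: [-3.134, -0.209, 0.0]
contact_force: [0.2, 0.3, -1.0]
grip_width: 0.0514
```

Call:
servo_tool:
  deltas: "0 0 0 0 0.4; 0 0 0 0 0.4"

```text
time_s: 34.85
tool_pos: [0.5701, -0.0607, 0.1293]
tcp_rot: [-3.134, -0.205, 0.001]
contact_force: [-0.5, 0.6, -0.4]
grip_width: 0.0518
```

```bash
python3 g.py .5698 -.0613 .034 7.4;python3 - <<'E'
from station import *
import cv2
d=read_camera("scene"); cv2.imwrite("pics/s6.png",d["frame"][60:340,200:480,::-1].repeat(2,0).repeat(2,1))
d=read_camera("wrist"); cv2.imwrite("pics/w6.png",d["frame"][:,:,::-1])
E
```

```text
t34.9 p [ 0.5701 -0.0607  0.1293] psi 7.5 tilt 0.1 w 0.0518 F [-0.5  0.6 -0.4] q [ 0.61  0.28 -0.64  1.74  0.18  1.17 -1.52]
units [-0.01  0.02  3.18] roll 0.02
```

View pics/s6.png

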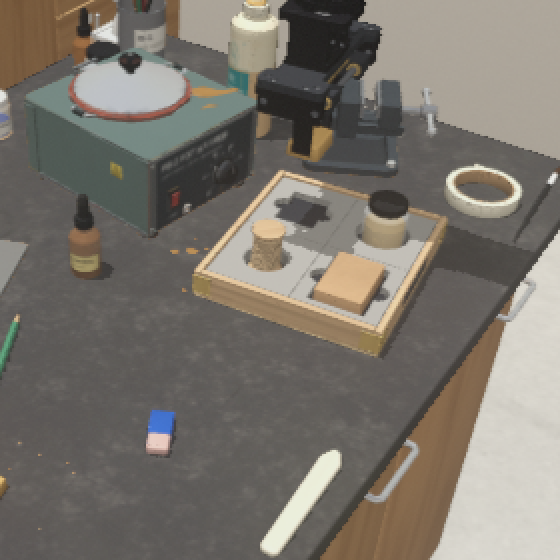

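View pics/w6.png

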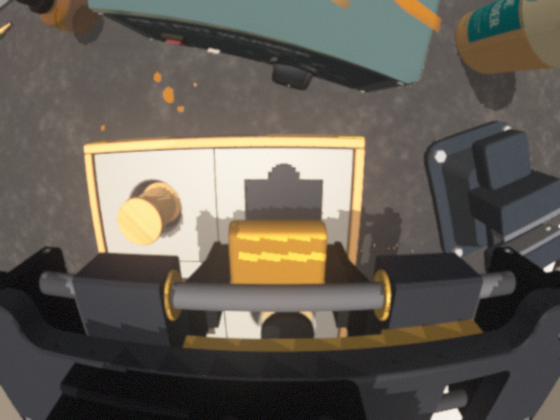

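The wax is held square to the cut-out at (285,210), and the box edge is ahead of the gripper. I'm lowering it slowly.

Call:
servo_tool:
  deltas: "0 0 0.8 0 0.4; 0 0 0.8 0 0.4; 0 0 0.6 0 0.4; 0 0 0.4 0 0.4; 0 0 0.2 0 0.4; 0 0 0.1 0 0.4; 0 0 0 0 0.4; 0 0 0 0 0.4"

```text
time_s: 35.75
tool_pos: [0.5709, -0.0606, 0.0434]
tcp_rot: [3.135, 0.204, 0.002]
contact_force: [-0.9, -0.9, -0.6]
grip_width: 0.0517
```

```bash
python3 g.py .5698 -.0613 .0335 7.4
```

```text
t35.8 p [ 0.5709 -0.0606  0.0434] psi 7.4 tilt 0.1 w 0.0517 F [-0.9 -0.9 -0.6] q [ 0.58  0.38 -0.61  1.82  0.25  1.02 -1.57]
units [-0.04  0.02  0.33] roll 0.01
```

Call:
servo_tool:
  deltas: "-0.04 0.02 0.15 0 0.4; 0 0 0.12 0 0.4; 0 0 0.03 0 0.4; 0 0 0 0 0.4"

```text
time_s: 36.15
tool_pos: [0.5689, -0.0614, 0.0333]
tcp_rot: [-3.135, -0.203, 0.001]
contact_force: [-0.2, 0.9, -0.9]
grip_width: 0.0511
```

```bash
python3 g.py .5698 -.0613 .0335 7.4
```

```text
t36.1 p [ 0.5689 -0.0614  0.0333] psi 7.4 tilt 0.0 w 0.0511 F [-0.2  0.9 -0.9] q [ 0.57  0.39 -0.6   1.83  0.26  1.   -1.58]
units [ 0.03 -0.   -0.01] roll 0.0
```

Call:
servo_tool:
  deltas: "0 0 0 0 0.75; 0 0 0 0 0.75; 0 0 0 0 0.75; 0 0 0 0 0.75; 0 0 -0.3 0 0.75; 0 0 -0.8 0 0.75; 0 0 -1 0 0.9; 0 0 -1 0 1"

```text
time_s: 36.95
tool_pos: [0.5689, -0.0612, 0.128]
tcp_rot: [-3.135, -0.204, 0.0]
contact_force: [1.2, 0.3, 0.3]
grip_width: 0.0747
```

Call:
servo_tool:
  deltas: "-0.5 0.5 -1 0 1; -1 0.9 0 0 1; -1 1 0 0 1; -0.8 1 0 0 1; 0 1 0 0 1; 0 1 0 0 1; 0 1 0 0 1; 0 1 0 0 1"

```text
time_s: 37.75
tool_pos: [0.4998, -0.2956, 0.1575]
tcp_rot: [3.134, 0.203, 0.001]
contact_force: [-0.1, 0.1, 0.3]
grip_width: 0.087
```

```bash
cat > chk.py <<'E'
from station import *
import cv2,numpy as np,sys
for n in ["top","scene"]:
    d=read_camera(n); np.savez(n+"9.npz",**d); o=d["pose"][:3,3]
    th=np.radians(7.4);R=np.array([[np.cos(th),-np.sin(th)],[np.sin(th),np.cos(th)]])
    for zz in (.032,):
        xs=np.linspace(.12,-.12,480); ys=np.linspace(.13,-.13,520)
        Y,X=np.meshgrid(ys,xs); w=np.stack([X,Y],-1)@R.T+[.513,-.0122]
        wp=np.concatenate([w,np.full(w.shape[:2]+(1,),zz)],-1)
        c=(wp-o)@d["pose"][:3,:3]
        uu=(c[...,0]/-c[...,2]*d["fx"]+d["cx"]).astype(np.float32); vv=(c[...,1]/c[...,2]*d["fy"]+d["cy"]).astype(np.float32)
        cv2.imwrite(f"pics/fin_{n}{sys.argv[1]}.png",cv2.remap(d["frame"],uu,vv,cv2.INTER_CUBIC)[:,:,::-1])
    H,W=d["depth"].shape; u,v=np.meshgrid(np.arange(W),np.arange(H))
    ray=np.stack([(u-d["cx"])/d["fx"],-(v-d["cy"])/d["fy"],-np.ones_like(u,float)],-1)@d["pose"][:3,:3].T
    P=ray*d["depth"][...,None]+o
    for nm,a,b,zt,rr in [("spool",.05,.056,.072,.03),("wax",.05,-.056,.041,.04),("cork",-.05,.056,.043,.055),("jar",-.05,-.056,.076,.035)]:
        ct=R@np.array([a,b])+[.513,-.0122]
        k=(np.hypot(P[...,0]-ct[0],P[...,1]-ct[1])<rr)&(abs(P[...,2]-zt)<.005)
        if k.sum()<20: print(n,nm,k.sum()); continue
        q=((ray*((zt-o[2])/ray[...,2])[...,None]+o)[k][:,:2]-ct)@R
        r=cv2.minAreaRect(q.astype(np.float32)); print(n,nm,"off mm",np.round(np.array(r[0])*1e3,1),np.round(np.array(r[1])*1e3,1),round(r[2],1),"ztop",np.median(P[k][:,2]).round(4),"exp",zt)
print(observe()["time_s"],observe()["tool_pos"])
E
python3 chk.py 1
```

```text
top spool off mm [-1.1 -0.7] [35.  35.7] 80.7 ztop 0.0714 exp 0.072
top wax off mm [ 3.7 -1.4] [61.3 48.1] 88.9 ztop 0.0404 exp 0.041
top cork off mm [-1.1  0.5] [54.8 80.1] 0.2 ztop 0.0425 exp 0.043
top jar off mm [-0.3 -3.1] [44.  44.4] 79.0 ztop 0.0757 exp 0.076
scene spool off mm [-0.4  2.9] [36.6 38.6] 29.5 ztop 0.0713 exp 0.072
scene wax off mm [-1.5  9.2] [58.4 37.9] 89.3 ztop 0.0399 exp 0.041
scene cork off mm [-0.5  4.4] [85.8 56. ] 89.7 ztop 0.0425 exp 0.043
scene jar off mm [0.5 0.7] [43.4 51.6] 17.9 ztop 0.0751 exp 0.076
37.85 [ 0.49872819 -0.2996522   0.15692692]
```

View pics/fin_top1.png

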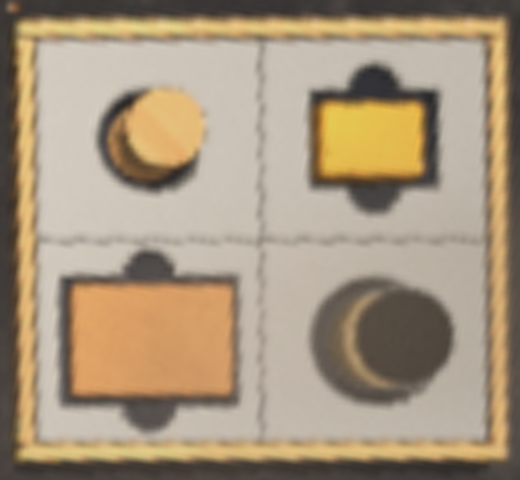

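View pics/fin_scene1.png

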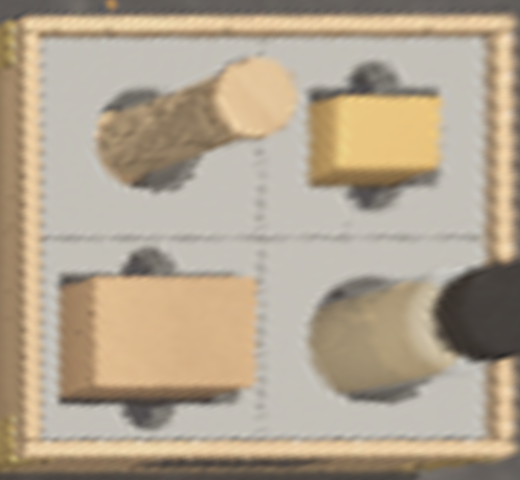

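All four pieces lie in their own cut-outs, with dark margins visible around each in the top view. Their top heights are within about 1 mm of the expected values, so I'm handing in.

Run:
```python
from station import *
import numpy as np
import cv2
d=read_camera("scene"); cv2.imwrite("pics/last.png",d["frame"][:,:,::-1])
print(observe()["contact_force"],close_job())
```

```text
the job is handed in; nothing more can be done
[ 0.52672795  0.35275003 -0.1351797 ] None
```

View pics/last.png

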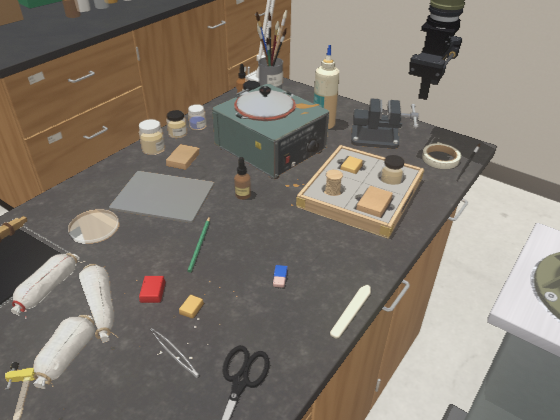

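The kit is back together: spool, jar, cork pad and beeswax cake each sit in their own foam cut-out, and I handed the job in at about 38 s. The final pictures show the dropper bottle still standing, the red and smaller yellow wax decoys untouched, and the arm raised clear of everything.

**Heights and tilt:** every piece's top is within about 1 mm of the height it should have when flat on the floor of its cut-out. The spool and jar stand upright.

**Plan offsets:**
- **Top camera:** the spool, cork and jar are about 1 to 3 mm off centre.
- **Scene camera:** it reads up to 4.4 mm for those three.
- **Wax:** the two cameras disagreed, giving about 4 mm from the top and 9 mm from the scene. The fits probably picked up foam around the cake, since the sizes they returned came out several millimetres over the real cake. In the rectified top picture the cake lies inside its cut-out with a dark margin all round, which keeps it within about 5 mm of centre.

**During the move:** joint 3 came close to its range limit while I carried the wax (-1.35 of -1.38 rad). I turned the gripper half a turn the other way to get clear of it. The wax also gripped about 3 mm narrower than its nominal 55 mm, with no sign of slipping.

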